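Tip one row of grinding balls from the counting tray

ROBOT

A 6-joint arm with a two-finger parallel gripper is mounted at the origin on the work surface. World frame = base frame: x ahead of the robot, y to its left, z up, the work surface at z = 0. Lengths are in mm, angles in rad, forces in N, time in s.
With the tool pointing down it reaches from about 400 to 825 mm from the base axis. Payload 7 kg.
Tool frame: the origin (TCP) lies midway between the tips of the shut fingers; the grasp point (between the pads) lies 19 mm behind it; z points along the fingers, y is the line along which they close (so a half turn about z gives the same grasp; the last joint's range is limited). The gripper opens to 88 mm and grips with 3 to 60 N. Pads are 19 mm wide; open, the fingers measure 130 mm over their backs; the gripper's body (78 mm by 193 mm) begins 47 mm behind the grasp point.
Start: joints at [-1.036, 0.359, 0.012, 0, -1.224, -0.288], TCP at [164.878, -654.531, 226.561] pointing down, gripper open.
Joint ranges: [-3.07, 3.07], [-1.43, 2.12], [-1.02, 1.25], [-3.03, 1.67], [-3.05, -0], [-3.03, 3.03]. Speed limits (rad/s): [2.39, 2.39, 3.01, 3.14, 3.14, 3.14].

INTERFACE

Orientations are given as a unit quaternion [x, y, z, w].
In Python, from rig import bot gives the robot as it stands.
- The arm moves only by the tool apply_moves, never from a script. Its argument "targets" is a list of rows, each a list of 7 numbers: the shift along the tool's x, y, z in m, then the turn, a rotation vector about the tool's x, y, z in degrees, then the finger opening in m, from 0 to 0.0876. In form: [[dx, dy, dz, ax, ay, az, claw], ...]. A call has exactly 5 rows; each row is the pose to reach, as a shift and turn from the pose commanded when the call began, along the tool's axes at that moment; what a row does not reach only later rows make up. A row lasts 1/10 s, in which the tool goes at most 50 mm and 8.59 degrees, less where a joint would pass 70% of its speed; a pose out of reach is approached as far as the arm can. A call with a gripper value outside its range is refused whole. The fingers move at their own pace and stop on an object; the grip force is fixed at half the most. Time passes only in rows, so rows that repeat a pose let the fingers close, or fill a call up. It gives the time, the measured TCP pose, the force, the opening and the grip force at its end, in the units of the state.
- bot.get_state(): the state, without advancing time (a new reading comes with each control period).
- bot.capture(name): name is "scene" or "top"; returns (picture, depth): 480x640x3 uint8, blue, green, red; 480x640 float32, mm along the optical axis (not along the pixel's ray), 0 where there is no reading.
- bot.camera_params(name): a dict with "K" (3x3 intrinsics, pixels), "pose" (4x4, takes a point from camera to world coordinates). Camera axes: x right, y down, z forward; pixel columns grow to the right and rows downward; lengths in mm; the calibration is good to about 2 mm. A picture is of the moment at which its call begins. camera_params takes no time and is no camera call.
- bot.close_job(): hands the job in; it is judged then, once.
Trained networks look in the newest picture that a camera, given by its name, has taken for a name from the list of things; names that differ only in an ending like _2 or _b are one class to them, and where a whole thing is asked for, a point or a joint stands for the part that bears it (a point fixed in the world has none). Each returns a list of dicts, best first, with "p" (0 to 1); they miss things now and then, are a little off and sometimes report something else, mostly with a low value. They report only what shows in the picture. A call takes as long as a camera call. They do not tell look-alikes from the thing itself.
- bot.recognise(camera, target): "position" ([x, y, z] in mm, in world coordinates, good to about 4 mm: the middle of the surface that is visible of it).
- bot.outline_of(camera, target): "region" (480x640 bool, what is visible of it).
- bot.landmark_of(camera, target): "position" ([x, y, z] in mm, in world coordinates, good to about 4 mm: a listed point, or the origin of a listed thing).
The state is a dict: "t": time; "joint_pos": joint angles; "joint_vel": joint speeds; "joint_torque": joint torques, N m; "position": TCP position; "tool_rot": TCP orientation; "force": force on the tool from outside, world axes, zero at the start; "moment": the same for the moment, N m; "finger_gap": opening from 0.0 (shut) to 1.0 (fully open); "grasp_force": force on a finger pad.
Only numpy, scipy, OpenCV 4.12 (cv2) and the standard library are available. Lean on these libraries where they do the work, as an engineer would, in place of code of your own. Each camera call takes 0.05 s, during which the arm holds its last target. There are 200 camera calls.

TASK

Stand the dish on the table under the front lip of the hinged counting tray, then raise the tray by its rear bar just far enough that only the front row of three steel balls rolls over the lip into the dish. Lower the tray back to level with the other six balls still in their rows, and leave the dish standing on the table with its three balls. Do not touch the balls with the robot and leave the jar, beaker, slide box and pen where they are.

Things in the scene. Friction and masses are not known exactly. Their poses are not given: they have to be found in the camera images.
- stand: fixed stand of a white counting tray. Origin on the table straight below the hinge axis, which runs along local x, 100 mm up. Local +y is the pouring side (tray's open front); the lifting bar is on the local -y side. Grey base plate from local y -119 to +6 mm, x +-65 mm, 12 mm high; thin cheeks at x +-43 mm reach y +6 mm; ahead of that the table below the tray's front is free
- tray (a joint): tilt of the tray, rad: 0 level at rest, grows as the bar is raised and the front dips, stop 1.3. Swings freely, falls back level; about 2 N lifts it. Three pockets, each 18 mm front to back, hold a row each. Lip of the front pocket 2 mm high, ridges before the others 5 mm. Tilted slowly, the front row rolls over the lip at about 0.65; the other rows go from about 1.0
- tray_bar (a point): middle of the tray's round lifting bar: 10 mm in diameter, along the stand's local x, 67 mm clear between two 8 mm high side arms. Level: 130 mm behind the hinge axis (local y -130 mm) and 16 mm above it, 116 mm over the table; 86 mm free to the tray's rear wall. The bar turns within a light grip as the tray tilts. The point turns with the tray; axes as the stand when level
- tray_lip (a point): middle of the top front edge of the tray's front lip. Level: 25 mm ahead of the hinge axis, 106 mm over the table; at 0.8 rad: 22 mm ahead of the axis, 86 mm over the table. Balls drop within about 45 mm ahead of it. The tray is 74 mm wide outside, 67 inside. Turns with the tray: x along the lip, y forward, z up from the tray floor (axes as the stand when level)
- dish: loose open aluminium dish, about 140 g, outside 100 mm (local x) x 84 mm (local y) x 42 mm high, walls and floor 3 mm, with a black upright handle block in the middle of its local +y side: 14 mm thick (local x), local y 41 to 72 mm, 10 to 60 mm above the table. Origin at the middle of its underside; z up. Starts empty, away from the stand
- front1: one of nine equal plain steel grinding balls, 20 mm in diameter, 33 g; origin at its centre (its axes mean nothing). Front row, local -x end of the row. To be tipped into the dish
- front2: one of nine equal plain steel grinding balls, 20 mm in diameter, 33 g; origin at its centre (its axes mean nothing). Front row, middle of the row. To be tipped into the dish
- front3: one of nine equal plain steel grinding balls, 20 mm in diameter, 33 g; origin at its centre (its axes mean nothing). Front row, local +x end of the row. To be tipped into the dish
- middle1: one of nine equal plain steel grinding balls, 20 mm in diameter, 33 g; origin at its centre (its axes mean nothing). Middle row, local -x end of the row. Stays in the tray
- middle2: one of nine equal plain steel grinding balls, 20 mm in diameter, 33 g; origin at its centre (its axes mean nothing). Middle row, middle of the row. Stays in the tray
- middle3: one of nine equal plain steel grinding balls, 20 mm in diameter, 33 g; origin at its centre (its axes mean nothing). Middle row, local +x end of the row. Stays in the tray
- rear1: one of nine equal plain steel grinding balls, 20 mm in diameter, 33 g; origin at its centre (its axes mean nothing). Rear row, local -x end of the row. Stays in the tray
- rear2: one of nine equal plain steel grinding balls, 20 mm in diameter, 33 g; origin at its centre (its axes mean nothing). Rear row, middle of the row. Stays in the tray
- rear3: one of nine equal plain steel grinding balls, 20 mm in diameter, 33 g; origin at its centre (its axes mean nothing). Rear row, local +x end of the row. Stays in the tray
- jar: bystander: closed glass jar, 74 mm in diameter, 125 mm high; origin at the middle of its underside
- beaker: bystander: small glass beaker, 50 mm in diameter, 60 mm high; origin at the middle of its underside
- slidebox: bystander: closed wooden slide box 90 mm x 75 mm x 32 mm high; origin at the middle of its underside
- pen: bystander: grey marker pen, 130 mm long (local x), 11 mm thick, lying on the table; origin at the middle of its underside
Things that resemble listed ones, but are neither listed nor needed, are in the scene too. Leave any green or yellow look-alike of the dish alone.

How it is judged (in metres and radians):
On the way:
1. the tray is tilted by more than 0.5 rad with the dish standing on the table in front of the stand, below the lip (value of joint tray above 0.5 rad and height (world z) of dish below 0.012 m and y of dish in the frame of stand between 0 and 0.12 m and x of dish in the frame of stand between -0.06 and 0.06 m), for 0.1 s.
At the end, for the whole second after the job is handed in: The three front balls lie inside the dish; the other six are in their own pockets (within 9 mm of its middle, front to back); the tray is within 0.06 rad of level; the dish stands flat on the table (within 6 mm and 0.06 rad); balls and dish at rest (under 0.05 m/s) (x of front1 in the frame of dish between -0.05 and 0.05 m and y of front1 in the frame of dish between -0.042 and 0.042 m and z of front1 in the frame of dish between 0 and 0.042 m and x of front2 in the frame of dish between -0.05 and 0.05 m and y of front2 in the frame of dish between -0.042 and 0.042 m and z of front2 in the frame of dish between 0 and 0.042 m and x of front3 in the frame of dish between -0.05 and 0.05 m and y of front3 in the frame of dish between -0.042 and 0.042 m and z of front3 in the frame of dish between 0 and 0.042 m and y of middle1 in the frame of tray_lip between -0.043 and -0.025 m and z of middle1 in the frame of tray_lip between 0 and 0.02 m and x of middle1 in the frame of tray_lip between -0.037 and 0.037 m and y of middle2 in the frame of tray_lip between -0.043 and -0.025 m and z of middle2 in the frame of tray_lip between 0 and 0.02 m and x of middle2 in the frame of tray_lip between -0.037 and 0.037 m and y of middle3 in the frame of tray_lip between -0.043 and -0.025 m and z of middle3 in the frame of tray_lip between 0 and 0.02 m and x of middle3 in the frame of tray_lip between -0.037 and 0.037 m and y of rear1 in the frame of tray_lip between -0.065 and -0.047 m and z of rear1 in the frame of tray_lip between 0 and 0.02 m and x of rear1 in the frame of tray_lip between -0.037 and 0.037 m and y of rear2 in the frame of tray_lip between -0.065 and -0.047 m and z of rear2 in the frame of tray_lip between 0 and 0.02 m and x of rear2 in the frame of tray_lip between -0.037 and 0.037 m and y of rear3 in the frame of tray_lip between -0.065 and -0.047 m and z of rear3 in the frame of tray_lip between 0 and 0.02 m and x of rear3 in the frame of tray_lip between -0.037 and 0.037 m and linear speed of each of front1, front2, front3, middle1, middle2, middle3, rear1, rear2, rear3, dish below 0.05 m/s and value of joint tray below 0.06 rad and height (world z) of dish below 0.006 m and angle between dish's own z axis and vertical below 0.06 rad); the robot touches nothing.
It fails at once if the robot touches a ball (contact force between any of front1, front2, front3, middle1, middle2, middle3, rear1, rear2, rear3 and the fingers above 0.3 N or contact force between any of front1, front2, front3, middle1, middle2, middle3, rear1, rear2, rear3 and the arm above 0.3 N).
It fails at once if the jar, beaker, slide box or pen is moved by more than 25 mm (distance of any of jar, beaker, slidebox, pen from where it was at the start of the episode above 0.025 m).
It also fails if it takes over 64 s, if anything falls off the work surface, if the arm or the gripper's body presses on something with over 40 N, if the wrist force passes 120 N, or if a joint passes its speed limit or range.

## Working session

There is one attempt and no reset: what is moved stays moved. The work goes in short steps, Python scripts to look and compute and a tool call to move; the robot and the scene stay as the last step left them, time stands still between calls to the robot, and variables do not carry over. Pictures are saved under pics/ and viewed, at most 10 in all, crops included, and the job is handed in when it is done.

Besides the shell and the picture viewer there is one more tool, called after "Call:" as name(argument=value, ...) on one line, values as JSON. apply_moves: Moves the arm, as the interface text tells. Its arguments: {"type":"object","properties":{"targets":{"type":"array"}},"required":["targets"]}

```bash
mkdir -p pics; python3 - <<'E'
from rig import bot
import cv2,numpy as np
for c in("scene","top"):
    p,d=bot.capture(c); cv2.imwrite(f"pics/{c}0.png",p)
    P=bot.camera_params(c); print(c,np.round(P["pose"],2).tolist(),P["K"][0][0])
    for n in ["stand","tray_bar","tray_lip","dish","jar","beaker","slidebox","pen"]:
        print(n,[(np.round(r["position"]).tolist(),round(r["p"],2)) for r in bot.landmark_of(c,n)][:4])
print(bot.get_state())
E
```

```text
scene [[0.17, 0.76, -0.62, 1260.44], [0.98, -0.13, 0.11, -91.68], [0.01, -0.63, -0.77, 936.45], [0.0, 0.0, 0.0, 1.0]] 481.7967926103735
stand [([538.0, 19.0, 3.0], 0.65), ([793.0, -19.0, -3.0], 0.47)]
tray_bar [([527.0, -111.0, 116.0], 0.58)]
tray_lip [([543.0, 42.0, 108.0], 0.74)]
dish [([516.0, 274.0, 1.0], 0.83), ([462.0, 444.0, 1.0], 0.73), ([324.0, 264.0, -2.0], 0.65), ([695.0, 447.0, 2.0], 0.57)]
jar [([562.0, 30.0, 111.0], 0.66), ([436.0, -376.0, 0.0], 0.63)]
beaker [([709.0, -322.0, 1.0], 0.95)]
slidebox [([750.0, 249.0, 4.0], 0.86)]
pen [([794.0, -20.0, -2.0], 0.77), ([558.0, 6.0, 114.0], 0.59)]
top [[-0.01, -1.0, 0.09, 464.01], [-1.0, 0.01, 0.0, 25.61], [-0.0, -0.09, -1.0, 1257.44], [0.0, 0.0, 0.0, 1.0]] 527.3946239148611
stand [([541.0, 19.0, -2.0], 0.67)]
tray_bar [([528.0, -113.0, 114.0], 0.64), ([535.0, 27.0, 113.0], 0.53), ([536.0, 7.0, 114.0], 0.25)]
tray_lip [([540.0, 42.0, 102.0], 0.79)]
dish [([517.0, 275.0, -1.0], 0.93), ([463.0, 442.0, 0.0], 0.81), ([331.0, 262.0, -1.0], 0.8), ([328.0, 104.0, 2.0], 0.8)]
jar [([439.0, -377.0, -6.0], 0.66), ([560.0, 26.0, 111.0], 
[... 217 characters left out ...]
0.9, 'joint_pos': array([-1.03589172e+00,  3.58576220e-01,  1.19314896e-02, -1.21794203e-05,
       -1.22410497e+00, -2.88099203e-01]), 'joint_vel': array([-0.00123311,  0.00135784,  0.00012214,  0.00023154,  0.00046728,
        0.00186651]), 'joint_torque': array([ 1.21172675e-04, -5.82356215e+01,  2.93294674e+01,  7.00221553e+00,
        1.24884245e-02,  1.80008797e-06]), 'position': array([ 164.89420275, -654.53874061,  226.58816655]), 'tool_rot': array([-1.23087688e-01,  9.92395798e-01, -1.90772632e-05,  1.45747624e-05]), 'force': array([-0.23687355,  0.22132308, -1.13749554]), 'moment': array([-0.00948844,  0.00513339,  0.02911554]), 'grasp_force': 0.0, 'finger_gap': 0.9979357723749186}
```

View pics/scene0.png

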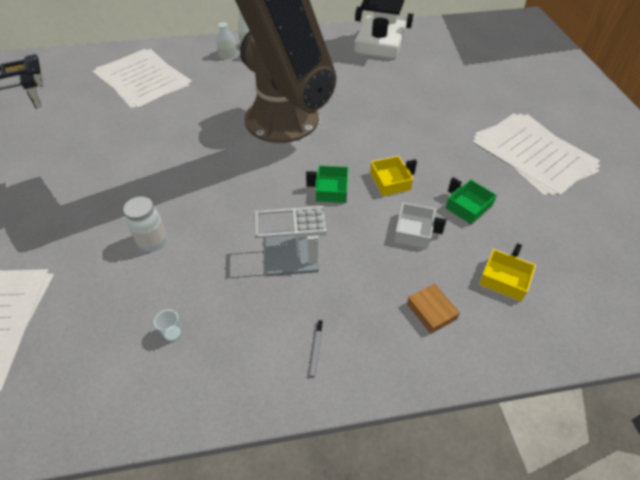

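View pics/top0.png

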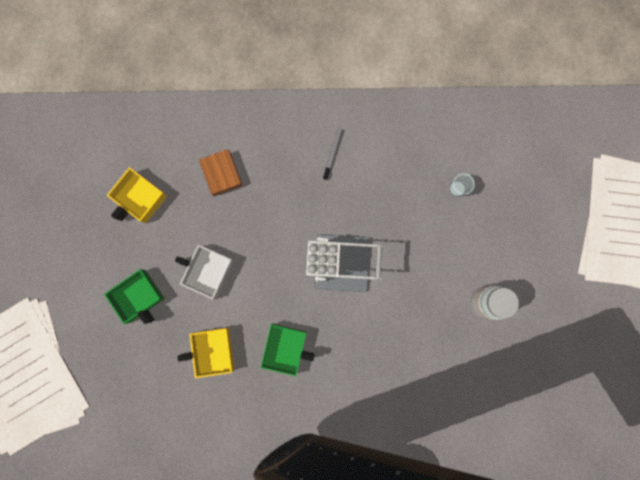

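Scene picture: the grey dish is at (416,224) and the tray at about (290,222). Top picture: the dish is at (207,271) with its handle to the left at (183,261). The tray spans (307..380, 260), with the bar at (405,256) and the pouring side to the left.

```bash
cat > h.py <<'E'
from rig import bot
import cv2,numpy as np
from scipy.spatial.transform import Rotation as R
def cloud(c):
    p,d=bot.capture(c); P=bot.camera_params(c); K=np.array(P["K"]);T=np.array(P["pose"])
    v,u=np.mgrid[:480,:640]
    X=np.stack([(u-K[0,2])/K[0,0]*d,(v-K[1,2])/K[1,1]*d,d],-1)
    W=X@T[:3,:3].T+T[:3,3]; W[d==0]=np.nan
    return p,W
def sel(W,x,y,z):
    m=(W[...,0]>x[0])&(W[...,0]<x[1])&(W[...,1]>y[0])&(W[...,1]<y[1])&(W[...,2]>z[0])&(W[...,2]<z[1])
    return W[m],m
def dish(W,cx,cy):
    a,_=sel(W,(cx-85,cx+85),(cy-85,cy+85),(37,46)); h,_=sel(W,(cx-85,cx+85),(cy-85,cy+85),(52,66))
    r=cv2.minAreaRect(a[:,:2].astype(np.float32)); return len(a),r,len(h),h.mean(0) if len(h) else None
def rel(p,yaw_y,s=None):
    """move for tool-down: target TCP p (mm), world angle (deg) of tool y -> dx,dy,dz (m, tool axes now), az deg"""
    s=s or bot.get_state(); r=R.from_quat(s["tool_rot"]); d=r.inv().apply(np.array(p)-s["position"])/1000
    Y=r.as_matrix()[:,1]; a=np.degrees(np.arctan2(Y[1],Y[0])); da=(yaw_y-a+90)%180-90
    return np.round(d,4).tolist(),"az",round(-da,2),"tooly",round(a,2)
E
python3 - <<'E'
from h import *
for c in("top","scene"):
    p,W=cloud(c); n,r,m,h=dish(W,517,275); print(c,"dish",n,np.round(r[0],1),np.round(r[1],1),round(r[2],1),m,h)
    a,mk=sel(W,(460,610),(-105,85),(95,140)); r=cv2.minAreaRect(a[:,:2].astype(np.float32)); print("tray",len(a),r, np.percentile(a[:,2],[5,50,95]))
    b,mb=sel(W,(470,590),(-140,-50),(95,140)); 
    y=b[:,1]; print("rear",len(b),b[::max(1,len(b)//25)].round().tolist())
    bb=sel(W,(495,560),(-125,-95),(95,140))[0]; print("bar",len(bb),bb.mean(0) if len(bb) else 0, bb[:,1].min() if len(bb) else 0)
    if c=="top": cv2.imwrite("pics/topz.png",cv2.resize(p[200:320,150:430],None,fx=2.8,fy=2.8,interpolation=2))
E
```

```text
top dish 232 [520.7 285.4] [106.9  99.8] 64.9 85 [539.76698942 325.95501442  58.96120556]
tray 1304 ((538.2245483398438, -31.572341918945312), (99.42770385742188, 146.8018035888672), 0.008901173248887062) [102.21093401 117.33071388 124.10379762]
rear 260 [[570.0, -50.0, 116.0], [567.0, -57.0, 118.0], [567.0, -79.0, 116.0], [567.0, -100.0, 117.0], [565.0, -87.0, 116.0], [564.0, -109.0, 118.0], [563.0, -112.0, 112.0], [560.0, -121.0, 121.0], [556.0, -122.0, 118.0], [549.0, -113.0, 118.0], [545.0, -117.0, 120.0], [538.0, -112.0, 120.0], [534.0, -113.0, 116.0], [529.0, -112.0, 121.0], [525.0, -112.0, 115.0], [521.0, -112.0, 119.0], [517.0, -112.0, 119.0], [512.0, -111.0, 125.0], [508.0, -114.0, 116.0], [501.0, -109.0, 120.0], [498.0, -55.0, 118.0], [498.0, -77.0, 114.0], [496.0, -64.0, 118.0], [495.0, -85.0, 118.0], [495.0, -107.0, 118.0], [493.0, -99.0, 116.0]]
bar 143 [ 526.74347173 -113.91829242  119.51729141] -121.71647153087251
scene dish 251 [523.4 288. ] [113.3 106.3] 64.3 70 [541.5540334  325.57300088  58.83094207]
tray 1181 ((540.3038330078125, -34.374725341796875), (147.6188201904297, 90.7501449584961), 85.5480728149414) [103.04038226 116.86881654 124.00072214]
rear 308 [[494.0, -74.0, 118.0], [492.0, -113.0, 120.0], [497.0, -86.0, 119.0], [495.0, -58.0, 113.0], [497.0, -100.0, 119.0], [497.0, -72.0, 114.0], [496.0, -113.0, 117.0], [498.0, -86.0, 114.0], [494.0, -118.0, 113.0], [507.0, -116.0, 123.0], [516.0, -115.0, 122.0], [522.0, -115.0, 119.0], [532.0, -116.0, 120.0], [541.0, -117.0, 119.0], [550.0, -118.0, 120.0], [553.0, -112.0, 116.0], [567.0, -57.0, 117.0], [563.0, -95.0, 117.0], [569.0, -69.0, 118.0], [567.0, -115.0, 122.0], [568.0, -89.0, 118.0], [569.0, -62.0, 114.0], [564.0, -108.0, 114.0], [569.0, -82.0, 114.0], [562.0, -122.0, 111.0], [568.0, -96.0, 112.0]]
bar 100 [ 525.21116769 -112.85086347  119.50639433] -120.66376715762291
```

View pics/topz.png

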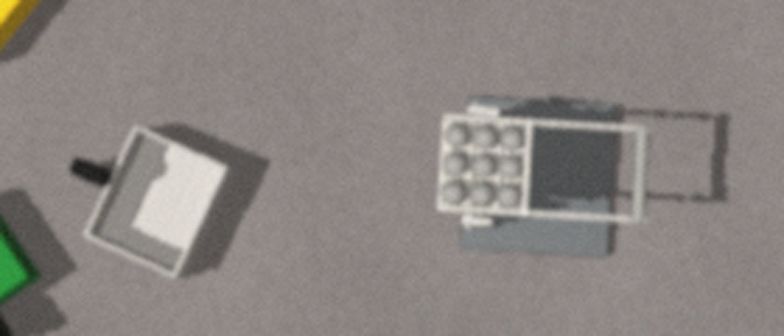

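Top crop: the dish has its handle at upper left. The 3×3 balls sit at the tray's left (front) end, and the bar is the right edge at (640,172). The darker outline further right is its shadow.

Call:
apply_moves(targets=[[-0.0395,0.0307,0,0,0,0,0.05],[-0.079,0.0614,0,0,0,0,0.05],[-0.1185,0.0921,0,0,0,0,0.05],[-0.158,0.1228,0,0,0,0,0.05],[-0.1975,0.1535,0,0,0,0,0.05]])

```text
t: 1.5
position: [319.7, -456.0, 226.8]
tool_rot: [-0.123, 0.992, -0.0, 0.0]
force: [1.2, 0.1, 0.3]
finger_gap: 0.614
grasp_force: 0.0
```

Call:
apply_moves(targets=[[-0.0395,0.0307,0,0,0,0,0.05],[-0.079,0.0614,0,0,0,0,0.05],[-0.1185,0.0921,0,0,0,0,0.05],[-0.158,0.1228,0,0,0,0,0.05],[-0.1975,0.1535,0,0,0,0,0.05]])

```text
t: 2.0
position: [473.8, -258.7, 227.1]
tool_rot: [-0.123, 0.992, -0.0, 0.0]
force: [1.5, -0.4, 0.2]
finger_gap: 0.57
grasp_force: 0.0
```

```bash
python3 -c "
from h import *
print(rel((541,326,120),154.6), bot.get_state()['position'])"
```

```text
([-0.2081, 0.5506, 0.107], 'az', np.float64(-50.45), 'tooly', np.float64(104.15)) [ 473.76206353 -258.70452886  227.06430985]
```

Call:
apply_moves(targets=[[-0.0175,0.0463,0,0,0,0,0.05],[-0.035,0.0926,0,0,0,0,0.05],[-0.0525,0.1389,0,0,0,0,0.05],[-0.07,0.1852,0,0,0,0,0.05],[-0.0875,0.2315,0,0,0,0,0.05]])

```text
t: 2.5
position: [501.0, -12.6, 227.0]
tool_rot: [-0.123, 0.992, 0.0, 0.001]
force: [1.7, -0.3, 0.1]
finger_gap: 0.572
grasp_force: 0.0
```

Call:
apply_moves(targets=[[-0.0175,0.0463,0,0,0,-8,0.05],[-0.035,0.0926,0,0,0,-16,0.05],[-0.0525,0.1389,0,0,0,-24,0.05],[-0.07,0.1852,0,0,0,-32,0.05],[-0.0875,0.2315,0,0,0,-40,0.05]])

```text
t: 3.0
position: [529.2, 233.4, 227.0]
tool_rot: [-0.458, 0.889, 0.0, 0.0]
force: [0.3, -0.5, 0.4]
finger_gap: 0.569
grasp_force: 0.0
```

```bash
python3 -c "
from h import *
print(rel((541,326,120),154.6), bot.get_state()['position'])"
```

```text
([-0.0822, 0.0442, 0.107], 'az', np.float64(-10.11), 'tooly', np.float64(144.49)) [529.21580094 233.36629199 226.99788459]
```

Call:
apply_moves(targets=[[-0.025,0.013,0.03,0,0,-3,0.05],[-0.05,0.027,0.06,0,0,-7,0.05],[-0.0822,0.0442,0.09,0,0,-10.1,0.05],[-0.0822,0.0442,0.107,0,0,-10.1,0.05],[-0.0822,0.0442,0.107,0,0,-10.1,0.05]])

```text
t: 3.5
position: [540.0, 323.3, 116.2]
tool_rot: [-0.532, 0.847, -0.001, -0.003]
force: [-0.3, -1.0, -0.3]
finger_gap: 0.571
grasp_force: 0.0
```

```bash
python3 -c "
from h import *
print(rel((541,326,22),154.6), bot.get_state()['position'])"
```

```text
([-0.0033, 0.0001, 0.0942], 'az', np.float64(-0.32), 'tooly', np.float64(154.28)) [540.03350746 323.31898071 116.19685975]
```

Call:
apply_moves(targets=[[0,0,0.03,0,0,0,0.05],[0,0,0.06,0,0,0,0.05],[0,0,0.085,0,0,0,0.05],[0,0,0.098,0,0,0,0.05],[0,0,0.098,0,0,0,0.05]])

```text
t: 4.0
position: [541.5, 322.8, 21.0]
tool_rot: [-0.531, 0.847, -0.0, -0.001]
force: [0.1, 0.9, 0.5]
finger_gap: 0.566
grasp_force: 0.0
```

Call:
apply_moves(targets=[[0,0,0,0,0,0,0.0],[0,0,0,0,0,0,0.0],[0,0,0,0,0,0,0.0],[0,0,0,0,0,0,0.0],[0,0,0,0,0,0,0.0]])

```text
t: 4.5
position: [541.8, 324.0, 22.1]
tool_rot: [-0.532, 0.847, 0.0, 0.0]
force: [-1.6, 0.6, 1.6]
finger_gap: 0.174
grasp_force: 0.5
```

```bash
python3 - <<'E'
from h import *
s=bot.get_state();print(s['position'],s['finger_gap'],s['grasp_force'])
p,W=cloud("scene");cv2.imwrite("pics/s1.png",p[130:330,220:540].repeat(2,0).repeat(2,1))
print(rel((547.7,127.6,24),175.2))
E
```

```text
[541.77427919 323.953354    22.12293928] 0.17441303086391344 0.5476535484194756
([0.1742, -0.0907, -0.002], 'az', np.float64(-20.95), 'tooly', np.float64(154.25))
```

View pics/s1.png

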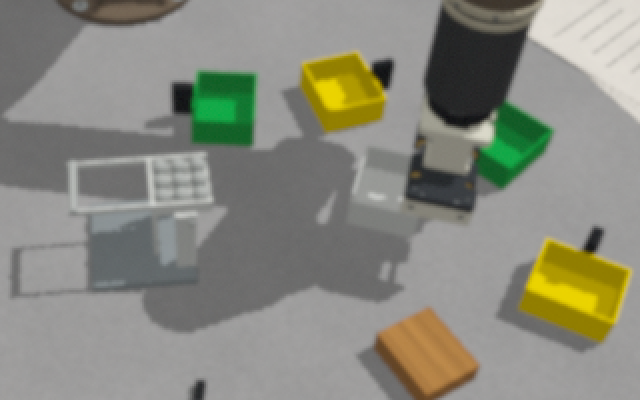

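Picture: the gripper straddles the black handle of the grey dish at about (440,180), and the tray stands free at left (140,185).

Call:
apply_moves(targets=[[0,0,0,0,0,0,0.0],[0,0,0,0,0,0,0.0],[0,0,-0.001,0,0,0,0.0],[0,0,-0.003,0,0,0,0.0],[0,0,-0.005,0,0,0,0.0]])

```text
t: 5.05
position: [541.5, 323.4, 26.2]
tool_rot: [-0.532, 0.847, -0.0, -0.0]
force: [-0.9, -0.1, -2.0]
finger_gap: 0.161
grasp_force: 29.9
```

```bash
python3 - <<'E'
from h import *
s=bot.get_state();print(s['position'],s['finger_gap'],s['grasp_force'],s['force'])
p,W=cloud("scene");a,_=sel(W,(440,560),(210,300),(30,60));print(len(a),np.percentile(a[:,2],[5,50,90,98]))
print(rel((547.5,145.6,27),175.2))
E
```

```text
[541.4582817  323.41185903  26.22269902] 0.16094000643802092 29.9188631772995 [-0.88536688 -0.12930655 -2.03069752]
220 [30.82474    41.79741645 47.36768388 49.23656249]
([0.1578, -0.0826, -0.0003], 'az', np.float64(-20.96), 'tooly', np.float64(154.24))
```

Call:
apply_moves(targets=[[0.01,-0.005,0,0,0,-1,0.0],[0.027,-0.014,0,0,0,-3,0.0],[0.046,-0.024,0,0,0,-6,0.0],[0.065,-0.034,0,0,0,-9,0.0],[0.085,-0.0445,0,0,0,-12,0.0]])

```text
t: 5.6
position: [544.7, 227.0, 26.5]
tool_rot: [-0.618, 0.786, -0.0, -0.0]
force: [0.4, -0.0, -2.2]
finger_gap: 0.161
grasp_force: 29.9
```

```bash
python3 - <<'E'
from h import *
print(rel((547.5,145.6,27),175.2))
E
```

```text
([0.0785, -0.0219, -0.0005], 'az', np.float64(-8.82), 'tooly', np.float64(166.38))
```

Call:
apply_moves(targets=[[0.02,-0.006,0,0,0,-2,0.0],[0.04,-0.011,0,0,0,-4,0.0],[0.06,-0.017,0,0,0,-6.5,0.0],[0.075,-0.021,0,0,0,-8.5,0.0],[0.0785,-0.0219,0,0,0,-8.8,0.0]])

```text
t: 6.1
position: [547.1, 144.8, 26.5]
tool_rot: [-0.676, 0.737, 0.0, -0.0]
force: [0.9, -0.1, -1.1]
finger_gap: 0.158
grasp_force: 29.9
```

```bash
python3 - <<'E'
from h import *
print(bot.get_state()['position'])
for c in("top","scene"):
    p,W=cloud(c); a,m=sel(W,(470,620),(40,150),(30,52)); print(c,len(a),np.percentile(a[:,2],[5,50,90]),[np.percentile(a[:,i],[1,99]).round(1) for i in(0,1)],cv2.minAreaRect(a[:,:2].astype(np.float32)))
    t,_=sel(W,(480,600),(-40,60),(108,130)); print(np.percentile(t[:,1],[98,99.5]))
    print([ (np.round(r["position"]).tolist(),round(r["p"],2)) for n in("dish","tray_lip","stand","tray_bar") for r in bot.landmark_of(c,n) if abs(r["position"][0]-540)<40])
print(rel((547.5,125.6,27),175.2))
E
```

```text
[547.07006887 144.75787824  26.47665051]
top 155 [36.97367459 46.16596881 49.05657793] [array([490.3, 593. ]), array([ 44.1, 119.7])] ((541.8555908203125, 81.587646484375), (69.30703735351562, 100.3311767578125), 84.15636444091797)
[36.92314374 39.30216168]
[([544.0, 87.0, 5.0], 0.88), ([535.0, 41.0, 103.0], 0.72), ([542.0, 13.0, -4.0], 0.85), ([556.0, -12.0, 113.0], 0.19), ([528.0, -115.0, 116.0], 0.96)]
scene 373 [31.07592238 40.6100638  47.14909191] [array([490.2, 597.2]), array([ 46.2, 126.1])] ((543.2555541992188, 91.45301818847656), (84.4669418334961, 104.76549530029297), 84.97529602050781)
[36.12757077 40.91812447]
[([543.0, 93.0, 6.0], 0.95), ([546.0, 43.0, 105.0], 0.76), ([536.0, 21.0, -0.0], 0.62), ([529.0, -110.0, 117.0], 0.65)]
([0.0211, -0.002, -0.0005], 'az', np.float64(-0.13), 'tooly', np.float64(175.07))
```

Call:
apply_moves(targets=[[0.008,-0.001,0,0,0,0,0.0],[0.016,-0.0015,0,0,0,0,0.0],[0.0185,-0.0015,0.001,0,0,0,0.0],[0.0185,-0.0015,0.003,0,0,0,0.0],[0.0185,-0.0015,0.0048,0,0,0,0.0]])

```text
t: 7.1
position: [547.4, 127.6, 21.9]
tool_rot: [-0.676, 0.737, -0.0, 0.0]
force: [-9.6, 0.9, 26.0]
finger_gap: 0.16
grasp_force: 30.0
```

Call:
apply_moves(targets=[[0,0,0,0,0,0,0.0],[0,0,0,0,0,0,0.04],[0,0,0,0,0,0,0.05],[0,0,0,0,0,0,0.05],[0,0,0,0,0,0,0.05]])

```text
t: 7.6
position: [547.3, 127.9, 21.7]
tool_rot: [-0.676, 0.737, -0.0, 0.0]
force: [0.1, -1.9, -0.6]
finger_gap: 0.457
grasp_force: 0.0
```

Call:
apply_moves(targets=[[0,0,-0.02,0,0,0,0.05],[-0.01,0,-0.06,0,0,0,0.05],[-0.02,0,-0.1,0,0,0,0.05],[-0.03,0,-0.14,0,0,0,0.05],[-0.03,0,-0.18,0,0,0,0.05]])

```text
t: 8.1
position: [549.9, 158.5, 203.5]
tool_rot: [-0.676, 0.737, -0.0, 0.0]
force: [1.1, 0.2, -0.0]
finger_gap: 0.573
grasp_force: 0.0
```

```bash
python3 - <<'E'
from h import *
s=bot.get_state();print(s['position'],s['joint_pos'])
for c in("top","scene"):
    p,W=cloud(c)
    n,r,m,h=dish(W,543,72); print(c,"dish",n,np.round(r[0],1),np.round(r[1],1),round(r[2],1),m,h)
    print([ (n,np.round(r["position"]).tolist(),round(r["p"],2)) for n in("dish","tray_lip","stand","tray_bar") for r in bot.landmark_of(c,n) if abs(r["position"][0]-540)<40])
print(rel((527,-114,200),85.2))
E
```

```text
[549.85500164 158.49604733 203.49925558] [ 6.22421214e-01  2.07021456e-01 -2.53452795e-01 -1.62004834e-05
 -1.10985434e+00 -7.08185288e-01]
top dish 158 [543.9  84.6] [108.5 100.3] 85.3 87 [546.44248653 125.06500397  59.50449091]
[('dish', [560.0, -16.0, 115.0], 0.19), ('tray_lip', [536.0, 45.0, 105.0], 0.57), ('stand', [536.0, 16.0, -3.0], 0.88), ('tray_bar', [524.0, -114.0, 115.0], 0.74)]
scene dish 269 [543.8  72.2] [143.6 104.4] 82.8 116 [561.28179427  87.24044324  58.7417008 ]
[('dish', [542.0, 73.0, -2.0], 0.95), ('tray_lip', [541.0, 38.0, 105.0], 0.82), ('stand', [537.0, 17.0, 1.0], 0.85), ('tray_bar', [532.0, -113.0, 114.0], 0.58), ('tray_bar', [537.0, 4.0, 113.0], 0.17)]
([0.2722, -0.0011, 0.001], 'az', np.float64(89.83), 'tooly', np.float64(175.03))
```

Call:
apply_moves(targets=[[0.025,0,-0.005,0,0,8,0.05],[0.05,0,-0.01,0,0,16,0.05],[0.075,0,-0.01,0,0,24,0.05],[0.1,0,-0.01,0,0,32,0.05],[0.125,0,-0.01,0,0,40,0.05]])

```text
t: 9.1
position: [538.7, 32.1, 211.2]
tool_rot: [-0.38, 0.925, -0.0, -0.001]
force: [0.8, -0.2, 0.1]
finger_gap: 0.565
grasp_force: 0.0
```

```bash
python3 - <<'E'
from h import *
print(rel((527.5,-114,200),85.2))
E
```

```text
([0.1108, -0.0959, 0.0112], 'az', np.float64(49.52), 'tooly', np.float64(134.72))
```

Call:
apply_moves(targets=[[0.024,-0.021,0,0,0,8.4,0.05],[0.048,-0.041,0,0,0,16.8,0.05],[0.072,-0.062,0,0,0,25.2,0.05],[0.095,-0.082,0,0,0,33.6,0.05],[0.1108,-0.0959,0,0,0,42,0.05]])

```text
t: 9.6
position: [528.1, -114.8, 211.2]
tool_rot: [-0.023, 1.0, -0.0, -0.001]
force: [0.1, 0.3, 0.0]
finger_gap: 0.572
grasp_force: 0.0
```

Call:
apply_moves(targets=[[0,0,0,0,0,7.5,0.05],[0,0,0,0,0,7.5,0.05],[0,0,0,0,0,7.5,0.05],[0,0,0,0,0,7.5,0.05],[0,0,0,0,0,7.5,0.05]])

```text
t: 10.1
position: [528.7, -112.6, 211.7]
tool_rot: [0.038, 0.999, -0.0, -0.0]
force: [-0.3, -0.2, -0.1]
finger_gap: 0.571
grasp_force: 0.0
```

```bash
python3 - <<'E'
from h import *
print(bot.get_state()['position'],rel((527.5,-114,97),85.2))
for c in("top","scene"):
    p,W=cloud(c)
    for n in("dish","tray_lip","tray_bar"): print(c,n,[(np.round(r["position"]).tolist(),round(r["p"],2)) for r in bot.landmark_of(c,n)][:3])
E
```

```text
[ 528.69892185 -112.5841299   211.65670324] ([0.0011, -0.0015, 0.1147], 'az', np.float64(0.49), 'tooly', np.float64(85.69))
top dish [([460.0, 441.0, -1.0], 0.97), ([331.0, 262.0, 1.0], 0.69), ([700.0, 448.0, -5.0], 0.65)]
top tray_lip []
top tray_bar []
scene dish [([694.0, 447.0, 3.0], 0.94), ([333.0, 100.0, -2.0], 0.86), ([327.0, 264.0, -2.0], 0.72)]
scene tray_lip [([541.0, 41.0, 102.0], 0.78)]
scene tray_bar [([529.0, -114.0, 117.0], 0.78), ([540.0, 26.0, 115.0], 0.38)]
```

Call:
apply_moves(targets=[[0.001,-0.001,0.03,0,0,0.5,0.05],[0.001,-0.001,0.06,0,0,0.5,0.05],[0.001,-0.001,0.09,0,0,0.5,0.05],[0.001,-0.001,0.11,0,0,0.5,0.05],[0.001,-0.001,0.1145,0,0,0.5,0.05]])

```text
t: 11.0
position: [526.0, -114.1, 94.9]
tool_rot: [0.043, 0.999, -0.0, -0.002]
force: [0.6, 0.3, 0.2]
finger_gap: 0.573
grasp_force: 0.0
```

Call:
apply_moves(targets=[[0,0,0,0,0,0,0.025],[0,0,0,0,0,0,0.0],[0,0,0,0,0,0,0.0],[0,0,0,0,0,0,0.0],[0,0,0,0,0,0,0.0]])

```text
t: 11.5
position: [527.9, -113.9, 97.9]
tool_rot: [0.043, 0.999, 0.0, 0.001]
force: [-0.6, 0.3, -0.7]
finger_gap: 0.18
grasp_force: 0.0
```

Call:
apply_moves(targets=[[0,0,0,0,0,0,0.0],[0,0,0,0,0,0,0.0],[0,0,0,0,0,0,0.0],[0,0,0,0,0,0,0.0],[0,0,0,0,0,0,0.0]])

```text
t: 12.0
position: [527.8, -114.0, 97.6]
tool_rot: [0.043, 0.999, -0.0, 0.0]
force: [-0.8, 0.6, 4.8]
finger_gap: 0.102
grasp_force: 30.0
```

```bash
python3 - <<'E'
from h import *
s=bot.get_state();print(s['position'],s['force'],s['moment'],s['grasp_force'],s['finger_gap'])
for c in("top","scene"):
    p,W=cloud(c);cv2.imwrite(f"pics/{c}2.png",cv2.resize(p[130:330,180:500],None,fx=2,fy=2))
E
```

```text
[ 527.76874552 -113.95934171   97.61534773] [-0.75976824  0.60369542  4.79016694] [0.39742917 0.46575137 0.06858272] 29.994894862174988 0.10241010563314198
```

View pics/scene2.png

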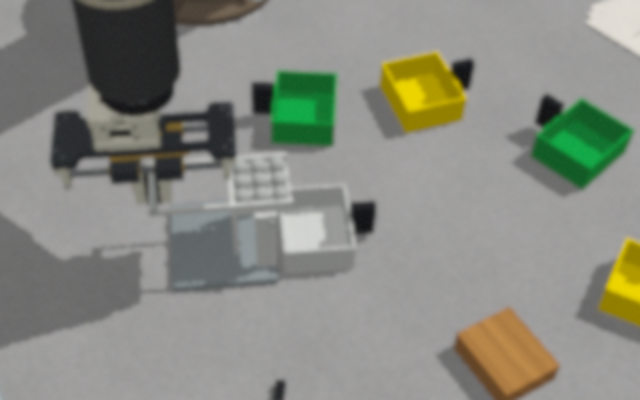

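Picture: the gripper holds the bar at about (150,185), the balls are at (262,178), and the dish stands below the lip at about (315,230) with its handle pointing away.

Call:
apply_moves(targets=[[0,0.001,-0.0065,0,0,0,0.0],[0,0.0022,-0.0129,0,0,0,0.0],[0,0.0039,-0.0192,0,0,0,0.0],[0,0.0058,-0.0255,0,0,0,0.0],[0,0.008,-0.0317,0,0,0,0.0]])

```text
t: 12.6
position: [528.2, -106.1, 129.6]
tool_rot: [0.043, 0.999, -0.0, 0.0]
force: [1.5, -3.7, -1.7]
finger_gap: 0.099
grasp_force: 30.0
```

```bash
cat >> h.py <<'E'
def tilt(W,y0=17):
    a=np.radians(-4.8); d=W-np.array([538.5,y0,100]); y=-np.sin(a)*d[...,0]+np.cos(a)*d[...,1]; x=np.cos(a)*d[...,0]+np.sin(a)*d[...,1]
    m=(np.abs(x)>33)&(np.abs(x)<37.5)&(y<-5)&(y>-75)&(d[...,2]>0)  # side arms/walls
    k=np.polyfit(y[m],d[...,2][m],1); return m.sum(),np.arctan(-k[0]).round(3)
E
python3 - <<'E'
from h import *
s=bot.get_state();print(s['position'],s['force'],s['grasp_force'],s['finger_gap'])
for c in("top","scene"):
    p,W=cloud(c);print(c,tilt(W))
E
```

```text
[ 528.24524462 -106.13555177  129.63961435] [ 1.4831432  -3.71737993 -1.73208416] 29.994218945503235 0.09939109906823894
top (np.int64(181), np.float64(-0.099))
scene (np.int64(301), np.float64(1.296))
```

Call:
apply_moves(targets=[[0,0.0025,-0.006,0,0,0,0.0],[0,0.0054,-0.0119,0,0,0,0.0],[0,0.0085,-0.0177,0,0,0,0.0],[0,0.0119,-0.0233,0,0,0,0.0],[0,0.0156,-0.0287,0,0,0,0.0]])

```text
t: 13.2
position: [529.3, -91.5, 158.3]
tool_rot: [0.043, 0.999, -0.001, -0.0]
force: [-0.8, -7.8, 3.3]
finger_gap: 0.098
grasp_force: 30.0
```

```bash
python3 - <<'E'
from h import *
s=bot.get_state();print(s['position'],s['force'],s['finger_gap'])
p,W=cloud("scene");cv2.imwrite("pics/s3.png",cv2.resize(p[170:300,220:400],None,fx=3.5,fy=3.5))
print([(n,np.round(r["position"]).tolist(),round(r["p"],2)) for n in("tray_lip","dish") for r in bot.landmark_of("scene",n) if abs(r["position"][0]-540)<40])
E
```

```text
[529.34696196 -91.49455785 158.31851531] [-0.75276115 -7.83714041  3.26946071] 0.09814332937013363
[('tray_lip', [544.0, 41.0, 92.0], 0.57), ('dish', [543.0, 71.0, -1.0], 0.87), ('dish', [541.0, 42.0, 92.0], 0.42)]
```

View pics/s3.png

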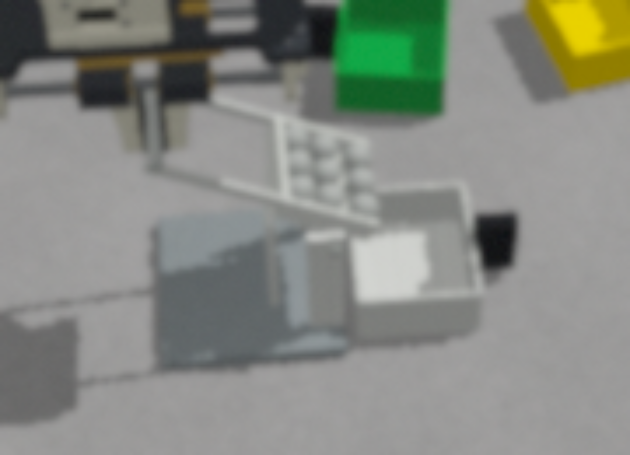

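Picture: the tray is tilted about 0.5 rad and all nine balls are still in it at (330,170). The lip is over the dish at (400,240).

Call:
apply_moves(targets=[[0,0.0016,-0.0021,0,0,0,0.0],[0,0.0032,-0.0042,0,0,0,0.0],[0,0.0048,-0.0062,0,0,0,0.0],[0,0.0065,-0.0083,0,0,0,0.0],[0,0.0082,-0.0102,0,0,0,0.0]])

```text
t: 13.85
position: [529.9, -83.8, 168.7]
tool_rot: [0.043, 0.999, -0.001, -0.0]
force: [-1.3, -10.3, 6.0]
finger_gap: 0.103
grasp_force: 30.0
```

Call:
apply_moves(targets=[[0,0.0018,-0.002,0,0,0,0.0],[0,0.0036,-0.0039,0,0,0,0.0],[0,0.0054,-0.0058,0,0,0,0.0],[0,0.0073,-0.0076,0,0,0,0.0],[0,0.0092,-0.0094,0,0,0,0.0]])

```text
t: 14.35
position: [530.6, -75.1, 178.5]
tool_rot: [0.043, 0.999, -0.002, -0.0]
force: [-3.0, -10.9, 8.7]
finger_gap: 0.103
grasp_force: 30.0
```

```bash
python3 - <<'E'
from h import *
s=bot.get_state();print(s['position'],s['force'],s['finger_gap'])
p,W=cloud("scene");cv2.imwrite("pics/s4.png",cv2.resize(p[170:300,220:400],None,fx=3.5,fy=3.5))
for n in("tray_lip","front1","middle1"): print(n,[(np.round(r["position"]).tolist(),round(r["p"],2)) for r in bot.landmark_of("scene",n)])
E
```

```text
[530.60703968 -75.0770944  178.54765134] [ -2.97413602 -10.89830659   8.6518315 ] 0.10314120407370725
tray_lip [([542.0, 39.0, 85.0], 0.73)]
front1 [([563.0, 39.0, 97.0], 0.63), ([537.0, 35.0, 101.0], 0.5), ([519.0, 42.0, 100.0], 0.37)]
middle1 [([562.0, 14.0, 121.0], 0.52), ([540.0, 16.0, 114.0], 0.51), ([513.0, 20.0, 118.0], 0.44)]
```

Call:
apply_moves(targets=[[0,0.0008,-0.0009,0,0,0,0.0],[0,0.0016,-0.0018,0,0,0,0.0],[0,0.0024,-0.0027,0,0,0,0.0],[0,0.0032,-0.0036,0,0,0,0.0],[0,0.004,-0.0045,0,0,0,0.0]])

```text
t: 15.05
position: [530.9, -70.8, 182.8]
tool_rot: [0.043, 0.999, -0.001, -0.0]
force: [-2.4, -8.5, 6.3]
finger_gap: 0.1
grasp_force: 30.0
```

```bash
python3 - <<'E'
from h import *
s=bot.get_state();print(s['position'],s['force'],s['finger_gap'])
p,W=cloud("scene");cv2.imwrite("pics/s5.png",cv2.resize(p[170:300,220:400],None,fx=3.5,fy=3.5))
for n in("tray_lip","front1"): print(n,[(np.round(r["position"]).tolist(),round(r["p"],2)) for r in bot.landmark_of("scene",n)])
E
```

```text
[530.8850958  -70.75711344 182.78993502] [-2.37667787 -8.51927037  6.34825816] 0.09988881551084583
tray_lip [([544.0, 41.0, 89.0], 0.96), ([512.0, 1.0, 129.0], 0.73), ([514.0, 22.0, 118.0], 0.68)]
front1 [([520.0, 89.0, 14.0], 0.59), ([563.0, 83.0, 10.0], 0.43), ([541.0, 81.0, 12.0], 0.36)]
```

View pics/s5.png

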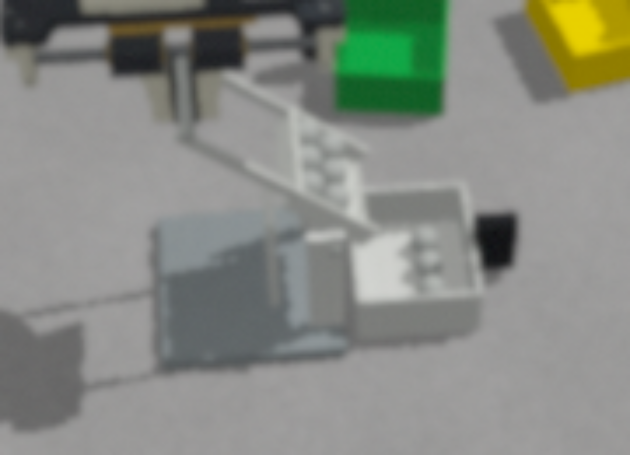

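Picture: three balls lie in the dish at (425,260), and six remain in the tray's middle and rear rows at (325,170). Next I lower the tray along the same arc.

Call:
apply_moves(targets=[[0,-0.004,0.0045,0,0,0,0.0],[0,-0.0087,0.0091,0,0,0,0.0],[0,-0.0132,0.0139,0,0,0,0.0],[0,-0.0174,0.0189,0,0,0,0.0],[0,-0.0214,0.0241,0,0,0,0.0]])

```text
t: 15.7
position: [529.3, -91.7, 158.5]
tool_rot: [0.043, 0.999, -0.001, 0.0]
force: [-1.8, -6.1, 4.7]
finger_gap: 0.104
grasp_force: 30.0
```

Call:
apply_moves(targets=[[0,-0.0037,0.0054,0,0,0,0.0],[0,-0.0071,0.011,0,0,0,0.0],[0,-0.0102,0.0168,0,0,0,0.0],[0,-0.0131,0.0227,0,0,0,0.0],[0,-0.0156,0.0287,0,0,0,0.0]])

```text
t: 16.2
position: [528.2, -106.5, 129.1]
tool_rot: [0.043, 0.999, -0.0, 0.0]
force: [0.9, -3.8, 2.3]
finger_gap: 0.099
grasp_force: 30.0
```

Call:
apply_moves(targets=[[0,-0.0022,0.0062,0,0,0,0.0],[0,-0.0041,0.0125,0,0,0,0.0],[0,-0.0058,0.0188,0,0,0,0.0],[0,-0.007,0.0252,0,0,0,0.0],[0,-0.008,0.0312,0,0,0,0.0]])

```text
t: 16.7
position: [527.8, -113.9, 97.4]
tool_rot: [0.043, 0.999, 0.0, 0.0]
force: [-4.2, 2.1, 28.0]
finger_gap: 0.1
grasp_force: 30.0
```

Call:
apply_moves(targets=[[0,0,0,0,0,0,0.0],[0,0,0,0,0,0,0.0],[0,0,0,0,0,0,0.02],[0,0,0,0,0,0,0.04],[0,0,0,0,0,0,0.05]])

```text
t: 17.2
position: [527.2, -113.6, 97.3]
tool_rot: [0.043, 0.999, 0.0, -0.0]
force: [0.1, 0.7, -0.1]
finger_gap: 0.313
grasp_force: 0.0
```

Call:
apply_moves(targets=[[0,0,0,0,0,0,0.05],[0,0,0,0,0,0,0.05],[0,0,-0.02,0,0,0,0.05],[0,0,-0.05,0,0,0,0.05],[0,0,-0.09,0,0,0,0.05]])

```text
t: 17.7
position: [526.3, -113.9, 187.2]
tool_rot: [0.043, 0.999, -0.0, -0.002]
force: [1.1, -0.7, -0.3]
finger_gap: 0.567
grasp_force: 0.0
```

Call:
apply_moves(targets=[[0,-0.02,-0.02,0,0,0,0.05],[0,-0.06,-0.04,0,0,0,0.05],[0,-0.1,-0.05,0,0,0,0.05],[0,-0.14,-0.05,0,0,0,0.05],[0,-0.16,-0.05,0,0,0,0.05]])

```text
t: 18.2
position: [513.3, -275.7, 238.1]
tool_rot: [0.044, 0.999, -0.0, 0.0]
force: [0.2, 0.8, -0.8]
finger_gap: 0.572
grasp_force: 0.0
```

```bash
python3 - <<'E'
from h import *
print(bot.get_state()['position'])
for c in("top","scene"):
    p,W=cloud(c);cv2.imwrite(f"pics/{c}6.png",cv2.resize(p[170:300,220:400],None,fx=3.5,fy=3.5))
    for n in("tray_lip","tray_bar","dish","front1","middle1","rear1"): print(c,n,[(np.round(r["position"]).tolist(),round(r["p"],2)) for r in bot.landmark_of(c,n)][:4])
E
```

```text
[ 513.3265975  -275.71657713  238.11599724]
top tray_lip [([537.0, 8.0, 112.0], 0.65), ([536.0, 45.0, 102.0], 0.63)]
top tray_bar []
top dish [([698.0, 444.0, -2.0], 0.93), ([331.0, 99.0, -0.0], 0.79), ([541.0, 69.0, -2.0], 0.73), ([331.0, 264.0, 0.0], 0.69)]
top front1 [([562.0, 84.0, 12.0], 0.64), ([537.0, 85.0, 12.0], 0.55), ([517.0, 91.0, 15.0], 0.41)]
top middle1 [([563.0, 5.0, 115.0], 0.56), ([514.0, 9.0, 110.0], 0.48), ([535.0, 4.0, 113.0], 0.42)]
top rear1 [([542.0, 70.0, 1.0], 0.75), ([539.0, -13.0, 113.0], 0.65), ([556.0, -14.0, 115.0], 0.63), ([510.0, -6.0, 115.0], 0.38)]
scene tray_lip [([536.0, 19.0, 3.0], 0.75), ([709.0, -318.0, 1.0], 0.72), ([543.0, 42.0, 105.0], 0.67), ([542.0, 74.0, 2.0], 0.28)]
scene tray_bar [([530.0, -114.0, 115.0], 0.95)]
scene dish [([463.0, 448.0, 1.0], 0.97), ([542.0, 72.0, -1.0], 0.74), ([328.0, 262.0, -2.0], 0.61), ([697.0, 447.0, 1.0], 0.6)]
scene front1 [([520.0, 89.0, 13.0], 0.54), ([564.0, 84.0, 10.0], 0.44), ([542.0, 83.0, 15.0], 0.4)]
scene middle1 [([537.0, 6.0, 111.0], 0.48), ([515.0, 9.0, 114.0], 0.45), ([560.0, 4.0, 116.0], 0.41)]
scene rear1 [([565.0, 83.0, 9.0], 0.56), ([538.0, -17.0, 118.0], 0.54), ([555.0, -16.0, 115.0], 0.49), ([511.0, -13.0, 111.0], 0.44)]
```

View pics/scene6.png

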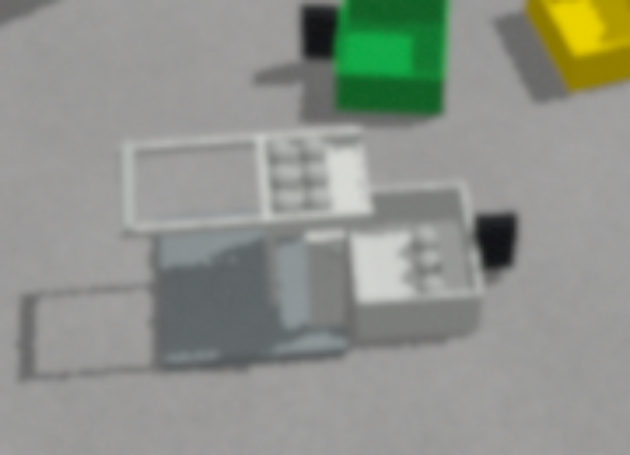

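View pics/top6.png

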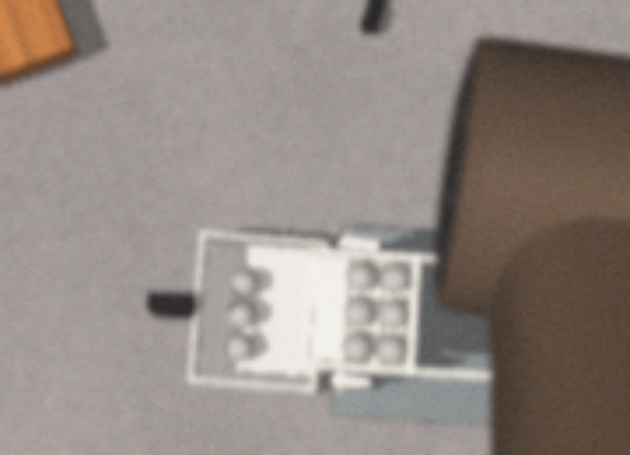

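Both pictures show three balls in the dish (scene (425,260), top (245,312)), six in the tray's rear two rows, the tray level, and the arm clear.

```bash
python3 -c "
from rig import bot
print(bot.close_job())"
```

```text
the job is handed in; nothing more can be done
None
```

The job is handed in. At the last look the three front balls were in the dish standing under the lip, the other six were in their rows, the tray was level and the arm was clear; no verdict came back.

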